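# Nest the empty display baskets at closing time

## Robot

A 6-joint arm with a two-finger parallel gripper is mounted at the origin on the work surface. World frame = base frame: x ahead of the robot, y to its left, z up, the work surface at z = 0. Lengths are in m, angles in rad, forces in N, time in s.
With the tool pointing down it reaches from about 0.275 to 1 m from the base axis. Payload 8.4 kg.
Tool frame: the origin (TCP) lies at the very end of the fingers, on their centre line; the grasp point (between the pads) lies arm.grasp_offset behind it (arm.grasp_offset is the distance from the TCP to the grasp point, in m); z points along the fingers, y is the line along which they close (so a half turn about z gives the same grasp; the last joint's range is limited). The gripper opens to 85 mm and grips with 20 to 120 N. Pads are 22 mm wide; open, the fingers measure 114 mm over their backs; the gripper's body (76 mm by 85 mm) begins 54 mm behind the grasp point. The pads swing forward as they close: fully open they stand 13 mm farther back than shut.
Start: joints at [-1.183, 0.353, 1.633, -0, 1.155, -0.002], TCP at [0.238, -0.578, 0.231] pointing down, gripper open.
Joint ranges: [-2.63, 2.63], [-0.92, 2.1], [0.06, 2.66], [-1.3, 4.44], [0, 2.69], [-3.02, 3.02]. Speed limits (rad/s): [2.22, 2.22, 2.79, 3.14, 3.14, 3.14].

## Interface

Orientations are given as a 3x3 rotation matrix whose columns are the frame's x, y, z axes.
In Python, from station import arm gives the robot as it stands. The module is installed in compiled form; this text tells all that it offers.
- The arm moves only by the tool move_arm, never from a script. Its argument "deltas" is a list of rows, each an object of numbers: "tx", "ty", "tz": the shift along the world's x, y, z each as a share of 50 mm, from -1 to 1; "yaw": the turn about the world's z as a share of 360 degrees, from -1 to 1. In form: [{"tx": .., "ty": .., "tz": .., "yaw": ..}, ...]. A call has 1 to 12 rows; each row shifts and turns the commanded pose from where the row before left it; what a row does not reach is not made up. A row lasts 1/8 s, in which the tool goes at most 62.5 mm and 10.7 degrees, less where a joint would pass 70% of its speed; a pose out of reach is approached as far as the arm can. A call with a number of a shift or a turn outside -1 to 1 is refused whole. A call with a gripper value outside its range is refused whole. "grip" is the closure, from -1 (fully open) to 1 (shut), so that 0 is half open, set as the call begins (left out, the last holds). The fingers move at their own pace and stop on an object; "grip_force" is the grip in N (left out, the last holds). Time passes only in rows, so rows that do not move let the fingers close. It gives the time, the measured TCP pose, the force, the opening and the grip force at its end, in the units of the state.
- arm.read_state(): the state, without advancing time (a new reading comes with each control period).
- arm.grab_frame(name): name is "scene" or "top"; returns a dict with "color" (400x640x3 uint8, blue, green, red), "fx", "fy", "cx", "cy" (pixels), "k1" (the pictures are not rectified: a ray, as slopes to the right and down, at radius r is drawn at 1 + k1 r^2 times it, then the intrinsics apply), "extrinsics" (4x4, takes a point from world to camera coordinates). Camera axes: x right, y up, looking along -z (the intrinsics and any distortion apply to the point x, -y, -z); pixel columns grow to the right and rows downward; lengths in m; the calibration is good to about 2 mm. A picture is of the moment at which its call begins. There is no depth.
- arm.job_done(): hands the job in; it is judged then, once.
The state is a dict: "time_s": time; "joint_pos": joint angles; "qvel": joint speeds; "tau": joint torques, N m; "tool_pos": TCP position; "orientation": TCP orientation; "force": force on the tool from outside, world axes, zero at the start; "torque": the same for the moment, N m; "finger_gap": opening from 0.0 (shut) to 1.0 (fully open); "grip_force": force on a finger pad.
Only numpy, scipy, OpenCV 4.12 (cv2) and the standard library are available. Lean on these libraries where they do the work, as an engineer would, in place of code of your own. Each camera call takes 0.05 s, during which the arm holds its last target. There are 200 camera calls.

## Task

The chocolate stall is closing: nest the three empty woven baskets to be carried away. Leave the largest standing on the table, first set the middle-sized one inside it, then the smallest inside the middle-sized one, each right way up and sitting flat on the floor of the one around it. Leave the gift carton and the chocolate bar beside them where they are.

Things in the scene. Friction and masses are not known exactly. Their poses are not given: they have to be found in the camera images.
- basket_large_mid (a point): The largest of three empty, open, dark teal woven baskets (sizes in mm): outside 240 long x 175 wide x 90 high, inside 224 x 159; upright flat walls 8 thick, floor 8 thick. Point: its centre, 45 below the rim and above the underside; x along its length, z up. 0.3 kg, loose, standing on the table.
- basket_medium_mid (a point): The middle-sized of three empty, open, dark teal woven baskets (sizes in mm): outside 176 long x 127 wide x 88 high, inside 160 x 111; upright flat walls 8 thick, floor 8 thick. Point: its centre, 44 below the rim and above the underside; x along its length, z up. 0.2 kg; liftable by one wall pinched from above. In the largest it has 24 spare at each end, 16 each side; its rim 6 above.
- basket_small_mid (a point): The smallest of three empty, open, dark teal woven baskets (sizes in mm): outside 112 long x 79 wide x 86 high, inside 96 x 63; upright flat walls 8 thick, floor 8 thick. Point: its centre, 43 below the rim and above the underside; x along its length, z up. 0.1 kg; liftable by one wall pinched from above. In the middle-sized it has 24 spare at each end, 16 each side; its rim 6 above.
- gift_carton: White lidded gift carton, 104 x 104 x 70 mm, full of chocolates (0.35 kg), standing loose on the table to the robot's right of the baskets; origin under its centre. To be left alone.
- chocolate_bar: Dark chocolate bar with a paper band, lying flat, 80 x 160 x 13 mm, 0.15 kg, loose on the table to the robot's left of the baskets; origin under its centre. To be left alone.
There are look-alikes about, which are no part of the job. What is shaped like the part that bears basket_medium_mid but white is not meant. Leave any blue look-alike of the part that bears basket_small_mid alone.

How it is judged:
By the outcome, as a careful person would: the job done as asked, in the order asked, and still so for the second after the job is handed in, with the robot touching nothing.
It also fails if it takes over 69 s, if anything falls off the work surface, if the arm or the gripper's body presses on something with over 40 N, if the wrist force passes 120 N, or if a joint passes its speed limit or range.

## Working session

There is one attempt and no reset: what is moved stays moved. The work goes in short steps, Python scripts to look and compute and a tool call to move; the robot and the scene stay as the last step left them, time stands still between calls to the robot, and variables do not carry over. Pictures are saved under pics/ and viewed, at most 10 in all, crops included, and the job is handed in when it is done.

Besides the shell and the picture viewer there is one more tool, called after "Call:" as a command line: name --argument value ..., lists and objects as JSON in quotes. move_arm: Moves the arm, as the interface text tells. Its arguments: {"type":"object","properties":{"deltas":{"type":"array"},"grip":{"type":"number"},"grip_force":{"type":"number"}},"required":["deltas"]}

```bash
mkdir -p pics; cat > h.py <<'E'
import numpy as np, cv2
from station import arm
def grab(n,save=None):
    f=arm.grab_frame(n)
    if save: cv2.imwrite('pics/'+save,f['color'])
    return f
def to_plane(f,uv,z):
    K=np.array([[f['fx'],0,f['cx']],[0,f['fy'],f['cy']],[0,0,1.]])
    p=cv2.undistortPoints(np.array(uv,float).reshape(-1,1,2),K,np.array([f['k1'],0,0,0.])).reshape(-1,2)
    # k1 model: drawn = (1+k1 r^2)*ray
    E=np.array(f['extrinsics']);R=E[:3,:3];t=E[:3,3]
    d=np.c_[p[:,0],-p[:,1],-np.ones(len(p))]@R
    c=-R.T@t
    return c+d*((z-c[2])/d[:,2])[:,None]
E
python3 - <<'E'
from h import *
a=grab('scene','s0.png');b=grab('top','t0.png')
for f in(a,b):print({k:v for k,v in f.items() if k!='color'})
print(arm.read_state(),arm.grasp_offset)
E
```

```text
{'fx': 514.1221223533073, 'fy': 514.1221223533073, 'cx': 317.64672520478337, 'cy': 198.06713647709034, 'k1': -0.12100582160945264, 'extrinsics': array([[-0.63469915,  0.77270549, -0.00912269,  0.30005531],
       [-0.67613256, -0.54958077,  0.49071962,  0.28462748],
       [ 0.37416809,  0.31762747,  0.87126978, -1.96017798],
       [ 0.        ,  0.        ,  0.        ,  1.        ]])}
{'fx': 463.2100181656135, 'fy': 463.2100181656135, 'cx': 320.56224581845584, 'cy': 193.80858666160415, 'k1': -0.09059559742625228, 'extrinsics': array([[-3.17768793e-04, -9.99751011e-01, -2.23117579e-02,
         1.40534428e-02],
       [ 9.81741974e-01, -4.55597059e-03,  1.90162929e-01,
        -4.68983932e-01],
       [-1.90217233e-01, -2.18439614e-02,  9.81498979e-01,
        -1.59455635e+00],
       [ 0.00000000e+00,  0.00000000e+00,  0.00000000e+00,
         1.00000000e+00]])}
{'time_s': 0.1, 'joint_pos': array([-1.18336868e+00,  3.53600181e-01,  1.63407448e+00,  2.38132077e-05,
        1.15519643e+00, -2.39860356e-03]), 'qvel': array([ 0.00061597, -0.00251659, -0.00090307,  0.00117671,  0.00072611,
        0.00039281]), 'tau': array([ 3.65742817e-04, -6.06358051e+01, -3.42818606e+01,  4.19174046e-05,
        3.81557198e-03, -2.12440753e-06]), 'tool_pos': array([ 0.23736018, -0.57770228,  0.23061716]), 'orientation': array([[ 9.24978769e-01,  3.80018504e-01, -4.62829401e-04],
       [ 3.80018785e-01, -9.24978001e-01,  1.19190821e-03],
       [ 2.48401624e-05, -1.27837366e-03, -9.99999183e-01]]), 'force': array([-0.00325373,  0.7621011 , -0.10335001]), 'torque': array([ 0.00213761, -0.00565687,  0.03461748]), 'grip_force': 0.0, 'finger_gap': 0.9997226750984918} 0.0187
```

View pics/t0.png

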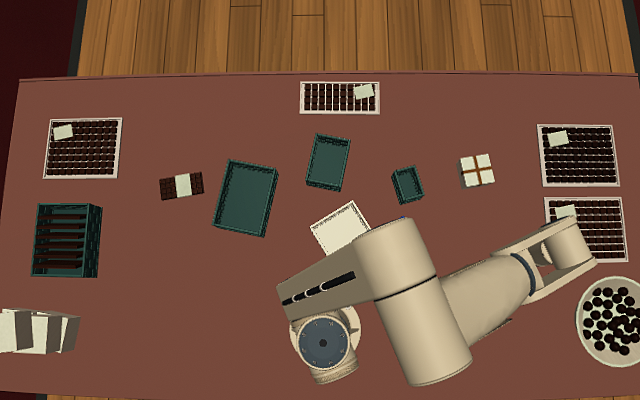

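View pics/s0.png

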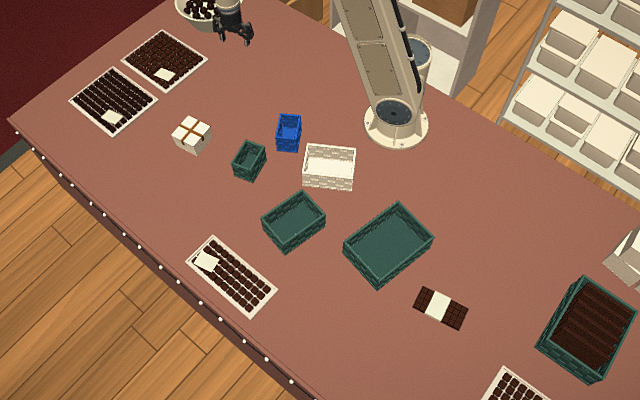

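The scene holds these look-alikes (top view pixels):
- **Empty teal baskets:** large (246,198), medium (328,162) and small (407,184). These three match the description.
- **White basket** (341,228): the decoy for the medium one.
- **Blue basket** (scene view 289,132): the decoy for the small one.
- **Filled teal tray** (67,240): not empty, so not meant.

I'll confirm this in a crop while measuring.

```bash
cat >> h.py <<'E'
def teal(f):
    h=cv2.cvtColor(f['color'],cv2.COLOR_BGR2HSV)
    m=cv2.inRange(h,(75,60,20),(100,255,160))
    return cv2.morphologyEx(m,cv2.MORPH_CLOSE,np.ones((5,5)))
SZ={'L':(.240,.175,.090),'M':(.176,.127,.088),'S':(.112,.079,.086)}
def measure(f,cnt,s,z0=0):
    l,w,h=SZ[s]
    E=np.array(f['extrinsics']);c=(-E[:3,:3].T@E[:3,3])[:2]
    P=to_plane(f,cv2.convexHull(cnt).reshape(-1,2),z0+h)[:,:2]
    A=cv2.approxPolyDP((P*1000).astype(np.float32).reshape(-1,1,2),6,True).reshape(-1,2)/1000
    e=np.roll(A,-1,0)-A;n=np.linalg.norm(e,axis=1)
    r=cv2.minAreaRect((P*1000).astype(np.float32))
    box=cv2.boxPoints(r);e1=box[1]-box[0];e2=box[2]-box[1]
    d=e1 if np.hypot(*e1)>np.hypot(*e2) else e2
    a=np.arctan2(d[1],d[0])%np.pi
    # refine with edges near the axis or perpendicular
    ea=np.arctan2(e[:,1],e[:,0]); dv=(ea-a+np.pi/4)%(np.pi/2)-np.pi/4
    k=(abs(dv)<.15)&(n>.05); a2=a+np.sum(dv[k]*n[k])/np.sum(n[k])
    U=np.array([[np.cos(a2),np.sin(a2)],[-np.sin(a2),np.cos(a2)]])
    q=P@U.T;qc=U@c;lo,hi=q.min(0),q.max(0);ctr=np.zeros(2)
    for i,s_ in enumerate((l,w)):
        m=(lo[i]+hi[i])/2
        ctr[i]= hi[i]-s_/2 if qc[i]<m-s_/2 else lo[i]+s_/2 if qc[i]>m+s_/2 else m
    return ctr@U, np.degrees([a,a2])%180,(hi-lo),np.degrees(dv),n
E
python3 - <<'E'
from h import *
np.set_printoptions(precision=3,suppress=True)
for v,pts in(('top',{'L':(246,198),'M':(328,162),'S':(407,184)}),('scene',{'L':(388,245),'M':(293,221),'S':(249,160)})):
    f=grab(v);cs,_=cv2.findContours(teal(f),cv2.RETR_EXTERNAL,cv2.CHAIN_APPROX_NONE)
    E=f['extrinsics'];print(v,-E[:3,:3].T@E[:3,3])
    for s,p in pts.items():
        for c in cs:
            if cv2.pointPolygonTest(c,p,False)>0:
                r=measure(f,c,s);print(s,r[0],r[1],r[2],cv2.boundingRect(c))
f=grab('scene');cv2.imwrite('pics/c1.png',cv2.resize(f['color'][90:330,160:480],None,fx=2.4,fy=2.4))
E
```

```text
top [ 0.157 -0.023  1.655]
L [0.452 0.277] [168.269 168.568] [0.242 0.187] (212, 160, 66, 77)
M [ 0.581 -0.013] [167.842 168.093] [0.189 0.127] (305, 134, 45, 58)
S [ 0.498 -0.292] [15.304 14.689] [0.12  0.091] (392, 165, 32, 40)
scene [1.116 0.547 1.571]
L [0.456 0.278] [168.064 167.858] [0.261 0.189] (343, 201, 91, 90)
M [ 0.584 -0.014] [167.977 167.543] [0.189 0.155] (261, 190, 65, 65)
S [ 0.498 -0.294] [15.713 16.193] [0.148 0.106] (231, 140, 36, 42)
```

View pics/c1.png

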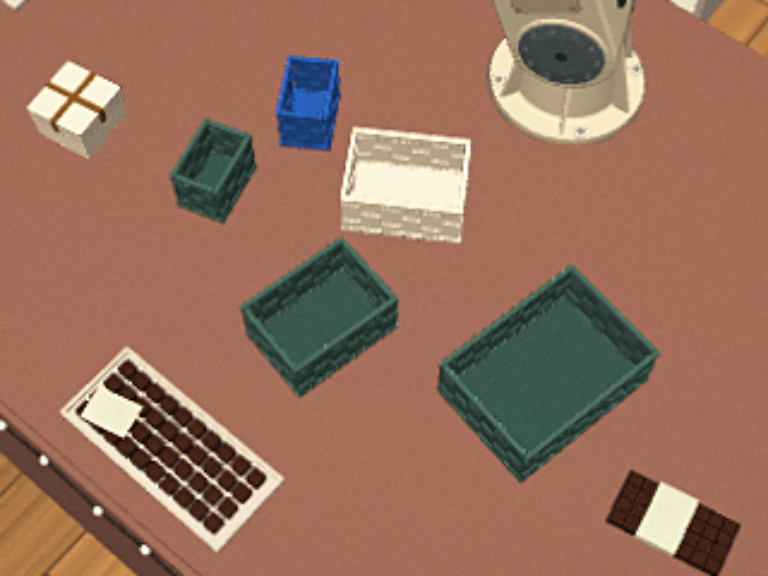

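The crop confirms the teal large, medium and small baskets. The blue and white ones are separate and sit near the robot. Plan: pinch each basket by the end wall farthest from the robot, starting with the medium.

Call:
move_arm --deltas '[{"tx": 0.85,"ty": 0.9,"yaw": 0.0155},{"tx": 0.85,"ty": 0.9,"yaw": 0.0155},{"tx": 0.85,"ty": 0.9,"yaw": 0.0155},{"tx": 0.85,"ty": 0.9,"yaw": 0.0155},{"tx": 0.85,"ty": 0.9,"yaw": 0.0155},{"tx": 0.85,"ty": 0.9,"yaw": 0.0155},{"tx": 0.85,"ty": 0.9,"yaw": 0.0155},{"tx": 0.85,"ty": 0.9,"yaw": 0.0155},{"tx": 0.85,"ty": 0.9,"yaw": 0.0155},{"tx": 0.85,"ty": 0.9,"yaw": 0.0155},{},{}]' --grip -0.2 --grip_force 60

```text
schema error: expected keys tx, ty, tz, yaw
```

Call:
move_arm --deltas '[{"tx": 0.85,"ty": 0.9,"tz": 0,"yaw": 0.0155},{"tx": 0.85,"ty": 0.9,"tz": 0,"yaw": 0.0155},{"tx": 0.85,"ty": 0.9,"tz": 0,"yaw": 0.0155},{"tx": 0.85,"ty": 0.9,"tz": 0,"yaw": 0.0155},{"tx": 0.85,"ty": 0.9,"tz": 0,"yaw": 0.0155},{"tx": 0.85,"ty": 0.9,"tz": 0,"yaw": 0.0155},{"tx": 0.85,"ty": 0.9,"tz": 0,"yaw": 0.0155},{"tx": 0.85,"ty": 0.9,"tz": 0,"yaw": 0.0155},{"tx": 0.85,"ty": 0.9,"tz": 0,"yaw": 0.0155},{"tx": 0.85,"ty": 0.9,"tz": 0,"yaw": 0.0155},{"tx": 0,"ty": 0,"tz": 0,"yaw": 0},{"tx": 0,"ty": 0,"tz": 0,"yaw": 0}]' --grip -0.2 --grip_force 60

```text
time_s: 1.75
tool_pos: [0.6621, -0.128, 0.2308]
orientation: [[0.205, 0.979, -0.001], [0.979, -0.205, -0.0], [-0.0, -0.001, -1.0]]
force: [-0.2, -0.5, -0.4]
finger_gap: 0.601
grip_force: 0.0
```

Call:
move_arm --deltas '[{"tx": 0.02,"ty": 0.98,"tz": 0,"yaw": 0},{"tx": 0.02,"ty": 0.97,"tz": 0,"yaw": 0},{"tx": 0,"ty": 0,"tz": -1,"yaw": 0},{"tx": 0,"ty": 0,"tz": -1,"yaw": 0},{"tx": 0,"ty": 0,"tz": 0,"yaw": 0},{"tx": 0,"ty": 0,"tz": 0,"yaw": 0}]'

```text
time_s: 2.5
tool_pos: [0.6652, -0.0317, 0.1331]
orientation: [[0.207, 0.978, 0.002], [0.978, -0.207, -0.0], [0.0, 0.002, -1.0]]
force: [0.6, 0.8, 0.2]
finger_gap: 0.596
grip_force: 0.0
```

```bash
python3 - <<'E'
from h import *
print(arm.read_state()['tool_pos'])
a=grab('top')['color'][90:230,250:420];b=grab('scene')['color'][150:290,210:380]
cv2.imwrite('pics/g1.png',cv2.resize(np.hstack([a,b]),None,fx=2.3,fy=2.3))
E
```

```text
[ 0.66519087 -0.03171129  0.13311772]
```

View pics/g1.png

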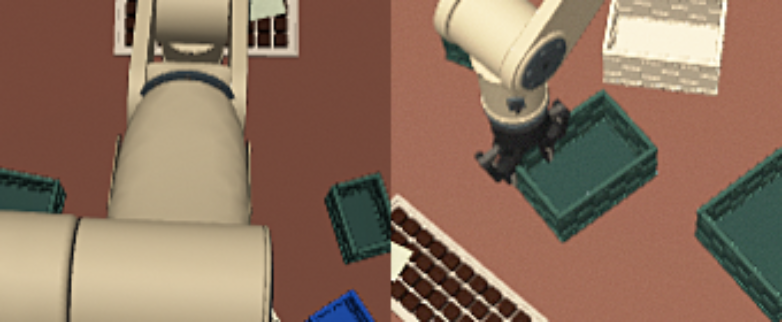

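The right half (scene view) shows the fingers astride the medium basket's far end wall, at about (520,150) in the crop. I'll go down and close.

Call:
move_arm --deltas '[{"tx": 0,"ty": 0,"tz": -0.5,"yaw": 0},{"tx": 0,"ty": 0,"tz": -0.5,"yaw": 0},{"tx": 0,"ty": 0,"tz": -0.5,"yaw": 0},{"tx": 0,"ty": 0,"tz": 0,"yaw": 0},{"tx": 0,"ty": 0,"tz": 0,"yaw": 0}]'

```text
time_s: 3.22
tool_pos: [0.6658, -0.0308, 0.0583]
orientation: [[0.206, 0.979, 0.003], [0.979, -0.206, -0.0], [0.0, 0.003, -1.0]]
force: [-0.1, -0.1, 0.6]
finger_gap: 0.601
grip_force: 0.0
```

Call:
move_arm --deltas '[{"tx": 0,"ty": 0,"tz": 0,"yaw": 0},{"tx": 0,"ty": 0,"tz": 0,"yaw": 0},{"tx": 0,"ty": 0,"tz": 0,"yaw": 0},{"tx": 0,"ty": 0,"tz": 0,"yaw": 0},{"tx": 0,"ty": 0,"tz": 0,"yaw": 0},{"tx": 0,"ty": 0,"tz": 0,"yaw": 0},{"tx": 0,"ty": 0,"tz": 0,"yaw": 0},{"tx": 0,"ty": 0,"tz": 0,"yaw": 0}]' --grip 1

```text
time_s: 4.22
tool_pos: [0.6651, -0.0306, 0.0572]
orientation: [[0.206, 0.979, 0.001], [0.979, -0.206, -0.0], [0.0, 0.001, -1.0]]
force: [-0.7, 0.3, 5.9]
finger_gap: 0.081
grip_force: 59.5
```

Call:
move_arm --deltas '[{"tx": 0,"ty": 0,"tz": 0.3,"yaw": 0},{"tx": 0,"ty": 0,"tz": 0.6,"yaw": 0},{"tx": 0,"ty": 0,"tz": 0.7,"yaw": 0},{"tx": 0,"ty": 0,"tz": 0.7,"yaw": 0},{"tx": 0,"ty": 0,"tz": 0.5,"yaw": 0},{"tx": 0,"ty": 0,"tz": 0,"yaw": 0},{"tx": 0,"ty": 0,"tz": 0,"yaw": 0}]'

```text
time_s: 5.1
tool_pos: [0.6638, -0.0306, 0.1954]
orientation: [[0.206, 0.979, -0.001], [0.979, -0.206, 0.0], [-0.0, -0.001, -1.0]]
force: [0.4, 0.2, -1.9]
finger_gap: 0.083
grip_force: 58.8
```

Call:
move_arm --deltas '[{"tx": -0.15,"ty": 0.3,"tz": 0,"yaw": 0},{"tx": -0.25,"ty": 0.6,"tz": 0,"yaw": 0},{"tx": -0.4,"ty": 0.8,"tz": 0,"yaw": 0},{"tx": -0.4,"ty": 0.9,"tz": 0,"yaw": 0},{"tx": -0.4,"ty": 0.9,"tz": 0,"yaw": 0},{"tx": -0.4,"ty": 0.8,"tz": 0,"yaw": 0},{"tx": -0.4,"ty": 0.8,"tz": 0,"yaw": 0},{"tx": -0.2,"ty": 0.5,"tz": 0,"yaw": 0},{"tx": -0.1,"ty": 0.22,"tz": 0,"yaw": 0},{"tx": 0,"ty": 0,"tz": 0,"yaw": 0},{"tx": 0,"ty": 0,"tz": 0,"yaw": 0},{"tx": 0,"ty": 0,"tz": 0,"yaw": 0}]'

```text
time_s: 6.6
tool_pos: [0.5299, 0.2595, 0.1962]
orientation: [[0.207, 0.978, -0.0], [0.978, -0.207, -0.0], [-0.0, -0.0, -1.0]]
force: [0.5, 0.2, -2.2]
finger_gap: 0.08
grip_force: 58.8
```

```bash
python3 - <<'E'
from h import *
a=grab('top')['color'][90:270,170:370];b=grab('scene')['color'][120:300,280:480]
cv2.imwrite('pics/g2.png',cv2.resize(np.hstack([a,b]),None,fx=2,fy=2))
E
```

```text
(no output)
```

View pics/g2.png

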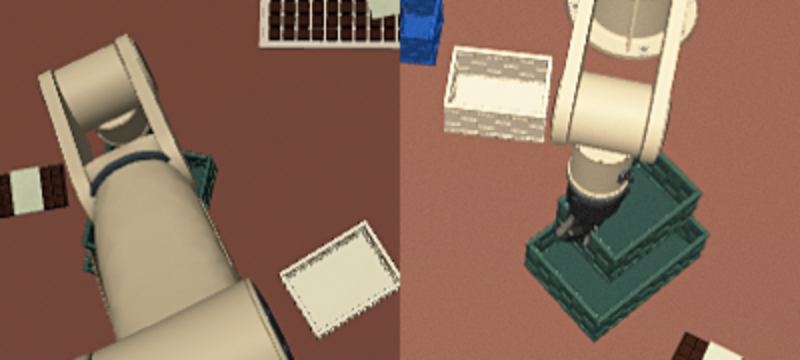

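The medium basket hangs level over the large one, so I'll lower it.

Call:
move_arm --deltas '[{"tx": 0,"ty": 0,"tz": -0.4,"yaw": 0},{"tx": 0,"ty": 0,"tz": -0.4,"yaw": 0},{"tx": 0,"ty": 0,"tz": -0.4,"yaw": 0},{"tx": 0,"ty": 0,"tz": -0.4,"yaw": 0},{"tx": 0,"ty": 0,"tz": -0.4,"yaw": 0},{"tx": 0,"ty": 0,"tz": -0.3,"yaw": 0},{"tx": 0,"ty": 0,"tz": -0.2,"yaw": 0},{"tx": 0,"ty": 0,"tz": 0,"yaw": 0},{"tx": 0,"ty": 0,"tz": 0,"yaw": 0},{"tx": 0,"ty": 0,"tz": 0,"yaw": 0}]'

```text
time_s: 7.95
tool_pos: [0.53, 0.2606, 0.072]
orientation: [[0.206, 0.979, 0.001], [0.979, -0.206, 0.001], [0.001, 0.001, -1.0]]
force: [-0.7, -0.3, -2.4]
finger_gap: 0.084
grip_force: 58.8
```

Call:
move_arm --deltas '[{"tx": 0,"ty": 0,"tz": -0.06,"yaw": 0},{"tx": 0,"ty": 0,"tz": -0.06,"yaw": 0},{"tx": 0,"ty": 0,"tz": 0,"yaw": 0},{"tx": 0,"ty": 0,"tz": 0,"yaw": 0}]'

```text
time_s: 8.45
tool_pos: [0.5295, 0.2604, 0.0652]
orientation: [[0.206, 0.979, -0.0], [0.979, -0.206, 0.0], [0.0, -0.0, -1.0]]
force: [0.8, -0.3, -0.6]
finger_gap: 0.083
grip_force: 58.9
```

Call:
move_arm --deltas '[{"tx": 0,"ty": 0,"tz": -0.01,"yaw": 0},{"tx": 0,"ty": 0,"tz": 0,"yaw": 0},{"tx": 0,"ty": 0,"tz": 0,"yaw": 0},{"tx": 0,"ty": 0,"tz": 0,"yaw": 0}]' --grip 0.46

```text
time_s: 8.95
tool_pos: [0.5295, 0.2604, 0.0648]
orientation: [[0.206, 0.979, 0.0], [0.979, -0.206, 0.0], [0.0, 0.0, -1.0]]
force: [-0.7, -0.1, 0.1]
finger_gap: 0.272
grip_force: 0.0
```

Call:
move_arm --deltas '[{"tx": 0,"ty": 0,"tz": 0.3,"yaw": 0},{"tx": 0,"ty": 0,"tz": 0.6,"yaw": 0},{"tx": 0,"ty": 0,"tz": 1,"yaw": 0},{"tx": 0,"ty": 0,"tz": 1,"yaw": 0},{"tx": 0,"ty": -1,"tz": 0.4,"yaw": 0},{"tx": 0,"ty": -1,"tz": 0,"yaw": 0.012},{"tx": 0,"ty": -1,"tz": 0,"yaw": 0.012},{"tx": 0,"ty": -1,"tz": 0,"yaw": 0.012},{"tx": 0,"ty": -1,"tz": 0,"yaw": 0.012},{"tx": 0,"ty": -1,"tz": 0,"yaw": 0.012},{"tx": 0,"ty": -1,"tz": 0,"yaw": 0.012},{"tx": 0,"ty": -1,"tz": 0,"yaw": 0}]'

```text
time_s: 10.45
tool_pos: [0.5294, -0.1413, 0.2311]
orientation: [[-0.244, 0.97, 0.001], [0.97, 0.244, -0.0], [-0.001, 0.001, -1.0]]
force: [0.6, 0.0, -0.4]
finger_gap: 0.274
grip_force: 0.0
```

```bash
python3 - <<'E'
from h import *
print(arm.read_state()['tool_pos'],arm.read_state()['orientation'][:,1])
a=grab('top')['color'][110:270,170:350];b=grab('scene')['color'][180:340,320:500]
cv2.imwrite('pics/g3.png',cv2.resize(np.hstack([a,b]),None,fx=2.2,fy=2.2))
E
```

```text
[ 0.52942841 -0.14127435  0.2310821 ] [0.96981688 0.24383115 0.00126195]
```

View pics/g3.png

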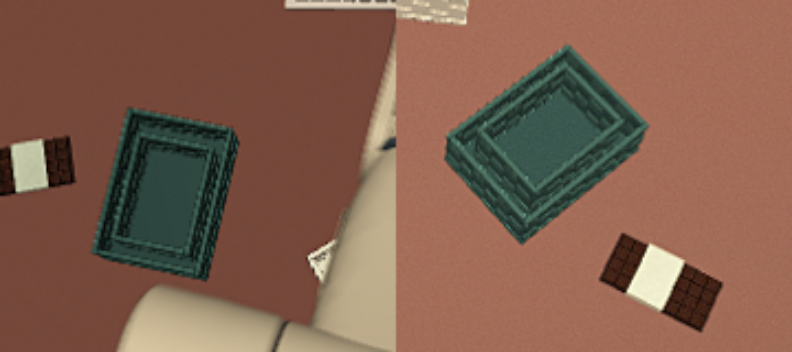

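The medium basket sits flat inside the large one in both views. Next is the small one.

Call:
move_arm --deltas '[{"tx": 0.1,"ty": -0.9,"tz": 0,"yaw": 0.003},{"tx": 0.1,"ty": -0.9,"tz": 0,"yaw": 0},{"tx": 0.17,"ty": -0.96,"tz": 0,"yaw": 0},{"tx": 0,"ty": 0,"tz": -1,"yaw": 0},{"tx": 0,"ty": 0,"tz": -1,"yaw": 0},{"tx": 0,"ty": 0,"tz": 0,"yaw": 0},{"tx": 0,"ty": 0,"tz": 0,"yaw": 0}]' --grip -0.2

```text
time_s: 11.42
tool_pos: [0.5492, -0.2777, 0.1319]
orientation: [[-0.262, 0.965, 0.002], [0.965, 0.262, -0.001], [-0.001, 0.002, -1.0]]
force: [0.9, 0.1, 1.0]
finger_gap: 0.602
grip_force: 0.0
```

```bash
python3 - <<'E'
from h import *
a=grab('top')['color'][110:250,330:510];b=grab('scene')['color'][90:230,170:350]
cv2.imwrite('pics/g4.png',cv2.resize(np.hstack([a,b]),None,fx=2.2,fy=2.2))
E
```

```text
(no output)
```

View pics/g4.png

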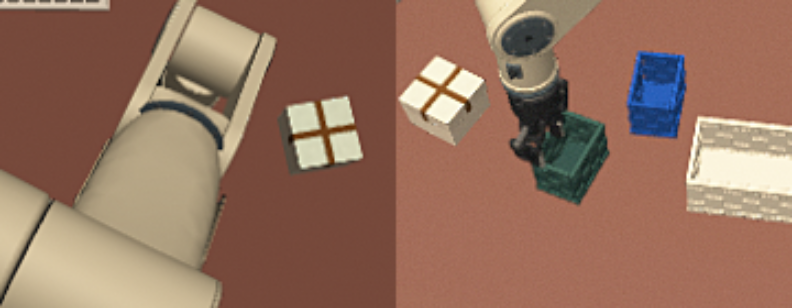

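The fingers are astride the small teal basket's far wall at about (545,150) in the crop, clear of the carton. I'll go down and grip.

Call:
move_arm --deltas '[{"tx": 0,"ty": -0.02,"tz": -0.5,"yaw": 0},{"tx": 0,"ty": 0,"tz": -0.5,"yaw": 0},{"tx": 0,"ty": 0,"tz": -0.5,"yaw": 0},{"tx": 0,"ty": 0,"tz": 0,"yaw": 0},{"tx": 0,"ty": 0,"tz": 0,"yaw": 0}]'

```text
time_s: 12.15
tool_pos: [0.5492, -0.2791, 0.0567]
orientation: [[-0.261, 0.965, 0.002], [0.965, 0.261, -0.001], [-0.002, 0.002, -1.0]]
force: [-0.5, 0.5, 0.2]
finger_gap: 0.6
grip_force: 0.0
```

Call:
move_arm --deltas '[{"tx": 0,"ty": 0,"tz": 0,"yaw": 0},{"tx": 0,"ty": 0,"tz": 0,"yaw": 0},{"tx": 0,"ty": 0,"tz": 0,"yaw": 0},{"tx": 0,"ty": 0,"tz": 0,"yaw": 0},{"tx": 0,"ty": 0,"tz": 0,"yaw": 0},{"tx": 0,"ty": 0,"tz": 0,"yaw": 0},{"tx": 0,"ty": 0,"tz": 0,"yaw": 0},{"tx": 0,"ty": 0,"tz": 0,"yaw": 0}]' --grip 1

```text
time_s: 13.15
tool_pos: [0.5486, -0.2789, 0.0557]
orientation: [[-0.261, 0.965, 0.001], [0.965, 0.261, -0.001], [-0.001, 0.001, -1.0]]
force: [-1.4, -0.1, 5.9]
finger_gap: 0.084
grip_force: 59.7
```

Call:
move_arm --deltas '[{"tx": 0,"ty": 0,"tz": 0.3,"yaw": 0},{"tx": 0,"ty": 0,"tz": 0.6,"yaw": 0},{"tx": 0,"ty": 0,"tz": 0.8,"yaw": 0},{"tx": 0,"ty": 0,"tz": 0.8,"yaw": 0},{"tx": 0,"ty": 0,"tz": 0.7,"yaw": 0},{"tx": 0,"ty": 0,"tz": 0,"yaw": 0},{"tx": 0,"ty": 0,"tz": 0,"yaw": 0}]'

```text
time_s: 14.02
tool_pos: [0.5475, -0.2783, 0.2145]
orientation: [[-0.261, 0.965, -0.001], [0.965, 0.261, 0.0], [0.0, -0.001, -1.0]]
force: [-1.0, 1.2, -1.4]
finger_gap: 0.083
grip_force: 58.6
```

Call:
move_arm --deltas '[{"tx": 0,"ty": 0.4,"tz": 0,"yaw": 0},{"tx": 0,"ty": 0.7,"tz": 0,"yaw": 0},{"tx": -0.1,"ty": 0.9,"tz": 0,"yaw": -0.01},{"tx": -0.1,"ty": 0.9,"tz": 0,"yaw": -0.01},{"tx": -0.1,"ty": 0.9,"tz": 0,"yaw": -0.01},{"tx": -0.1,"ty": 0.9,"tz": 0,"yaw": -0.01},{"tx": -0.1,"ty": 0.9,"tz": 0,"yaw": -0.01},{"tx": -0.1,"ty": 0.9,"tz": 0,"yaw": -0.01},{"tx": -0.1,"ty": 0.9,"tz": 0,"yaw": -0.01},{"tx": -0.1,"ty": 0.9,"tz": 0,"yaw": -0.005},{"tx": -0.1,"ty": 0.9,"tz": 0,"yaw": 0},{"tx": -0.1,"ty": 0.7,"tz": 0,"yaw": 0}]'

```text
time_s: 15.52
tool_pos: [0.4962, 0.2185, 0.2136]
orientation: [[0.205, 0.979, -0.002], [0.979, -0.205, -0.001], [-0.001, -0.002, -1.0]]
force: [0.7, 0.4, -1.3]
finger_gap: 0.083
grip_force: 58.6
```

Call:
move_arm --deltas '[{"tx": -0.09,"ty": 0.5,"tz": 0,"yaw": 0},{"tx": 0,"ty": 0.4,"tz": 0,"yaw": 0},{"tx": 0,"ty": 0,"tz": 0,"yaw": 0},{"tx": 0,"ty": 0,"tz": 0,"yaw": 0},{"tx": 0,"ty": 0,"tz": 0,"yaw": 0}]'

```text
time_s: 16.15
tool_pos: [0.4935, 0.2606, 0.2147]
orientation: [[0.206, 0.978, -0.0], [0.978, -0.206, -0.0], [-0.0, -0.0, -1.0]]
force: [-0.6, -0.5, -1.5]
finger_gap: 0.085
grip_force: 58.6
```

Call:
move_arm --deltas '[{"tx": 0,"ty": 0.15,"tz": 0,"yaw": 0},{"tx": 0,"ty": 0,"tz": -0.4,"yaw": 0},{"tx": 0,"ty": 0,"tz": -0.4,"yaw": 0},{"tx": 0,"ty": 0,"tz": -0.3,"yaw": 0},{"tx": 0,"ty": 0,"tz": 0,"yaw": 0},{"tx": 0,"ty": 0,"tz": 0,"yaw": 0}]'

```text
time_s: 16.9
tool_pos: [0.4939, 0.2691, 0.1603]
orientation: [[0.206, 0.979, 0.001], [0.979, -0.206, 0.0], [0.0, 0.001, -1.0]]
force: [0.1, -0.1, -1.0]
finger_gap: 0.082
grip_force: 58.5
```

```bash
python3 - <<'E'
from h import *
b=grab('scene')['color'][180:320,320:480]
cv2.imwrite('pics/g5.png',cv2.resize(b,None,fx=4,fy=4))
E
```

```text
(no output)
```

View pics/g5.png

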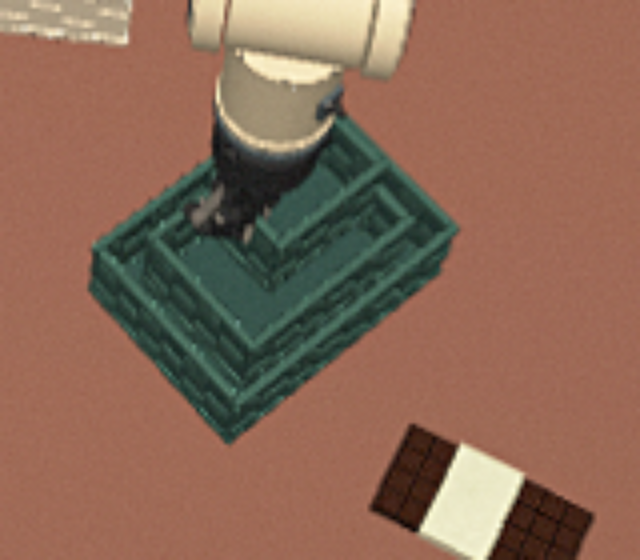

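The small basket hangs level above the medium one, its near corner at (275,245) in the crop. Its walls are parallel to the medium's and inside its opening, so I'll lower it.

Call:
move_arm --deltas '[{"tx": 0,"ty": 0,"tz": -0.3,"yaw": 0},{"tx": 0,"ty": 0,"tz": -0.3,"yaw": 0},{"tx": 0,"ty": 0,"tz": 0,"yaw": 0},{"tx": 0,"ty": 0,"tz": 0,"yaw": 0}]'

```text
time_s: 17.45
tool_pos: [0.4935, 0.2689, 0.1296]
orientation: [[0.206, 0.979, -0.0], [0.979, -0.206, -0.0], [-0.0, -0.0, -1.0]]
force: [-0.2, 0.3, -1.1]
finger_gap: 0.086
grip_force: 58.6
```

Call:
move_arm --deltas '[{"tx": 0,"ty": 0,"tz": -0.3,"yaw": 0},{"tx": 0,"ty": 0,"tz": -0.3,"yaw": 0},{"tx": 0,"ty": 0,"tz": -0.3,"yaw": 0},{"tx": 0,"ty": 0,"tz": -0.1,"yaw": 0},{"tx": 0,"ty": 0,"tz": 0,"yaw": 0},{"tx": 0,"ty": 0,"tz": 0,"yaw": 0},{"tx": 0,"ty": 0,"tz": 0,"yaw": 0}]'

```text
time_s: 18.32
tool_pos: [0.4939, 0.2691, 0.0803]
orientation: [[0.206, 0.979, 0.001], [0.979, -0.206, 0.0], [0.001, 0.001, -1.0]]
force: [-0.5, 1.1, -0.8]
finger_gap: 0.086
grip_force: 58.5
```

Call:
move_arm --deltas '[{"tx": 0,"ty": 0,"tz": -0.06,"yaw": 0},{"tx": 0,"ty": 0,"tz": -0.06,"yaw": 0},{"tx": 0,"ty": 0,"tz": -0.05,"yaw": 0},{"tx": 0,"ty": 0,"tz": 0,"yaw": 0},{"tx": 0,"ty": 0,"tz": 0,"yaw": 0}]'

```text
time_s: 18.95
tool_pos: [0.4937, 0.2689, 0.0717]
orientation: [[0.206, 0.979, 0.0], [0.979, -0.206, 0.0], [0.0, 0.0, -1.0]]
force: [-1.6, -1.4, 5.1]
finger_gap: 0.08
grip_force: 59.6
```

Call:
move_arm --deltas '[{"tx": 0,"ty": 0,"tz": 0,"yaw": 0},{"tx": 0,"ty": 0,"tz": 0,"yaw": 0},{"tx": 0,"ty": 0,"tz": 0,"yaw": 0},{"tx": 0,"ty": 0,"tz": 0,"yaw": 0}]' --grip 0.46

```text
time_s: 19.45
tool_pos: [0.4935, 0.2689, 0.0712]
orientation: [[0.206, 0.979, -0.0], [0.979, -0.206, -0.0], [-0.0, -0.0, -1.0]]
force: [-1.7, -0.3, 0.2]
finger_gap: 0.268
grip_force: 0.0
```

Call:
move_arm --deltas '[{"tx": 0,"ty": 0,"tz": 0.3,"yaw": 0},{"tx": 0,"ty": 0,"tz": 0.6,"yaw": 0},{"tx": 0,"ty": 0,"tz": 1,"yaw": 0},{"tx": 0,"ty": 0,"tz": 1,"yaw": 0},{"tx": 0,"ty": -1,"tz": 0.4,"yaw": 0},{"tx": 0,"ty": -1,"tz": 0,"yaw": 0},{"tx": 0,"ty": -1,"tz": 0,"yaw": 0},{"tx": 0,"ty": -1,"tz": 0,"yaw": 0},{"tx": 0,"ty": -1,"tz": 0,"yaw": 0},{"tx": 0,"ty": -1,"tz": 0,"yaw": 0},{"tx": 0,"ty": -1,"tz": 0,"yaw": 0},{"tx": 0,"ty": 0,"tz": 0,"yaw": 0}]'

```text
time_s: 20.95
tool_pos: [0.4934, -0.0839, 0.2373]
orientation: [[0.209, 0.978, 0.001], [0.978, -0.209, -0.001], [-0.001, 0.001, -1.0]]
force: [-0.6, -0.1, 1.1]
finger_gap: 0.272
grip_force: 0.0
```

```bash
python3 - <<'E'
from h import *
a=grab('top')['color'][110:270,170:350];b=grab('scene')['color'][180:340,320:500]
cv2.imwrite('pics/g6.png',cv2.resize(np.hstack([a,b]),None,fx=2.2,fy=2.2))
E
```

```text
(no output)
```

View pics/g6.png

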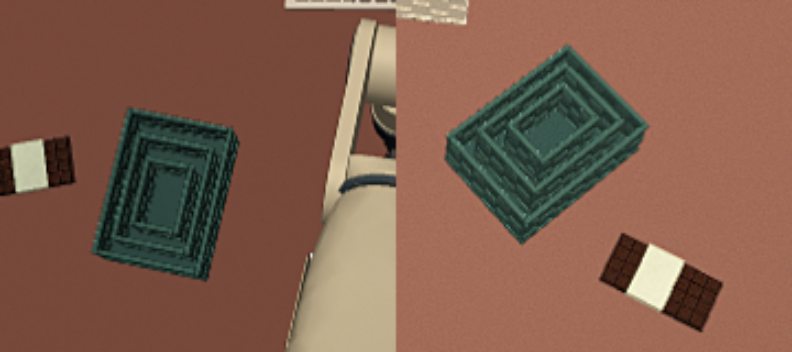

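All three baskets are nested level and parallel, centred near (170,195) and (550,135) in the crop. The chocolate bar is where it was, and the arm is clear.

```bash
python3 -c "
from station import arm
print(arm.job_done())"
```

```text
the job is handed in; nothing more can be done
None
```

The job is handed in: the medium basket sits in the large one and the small in the medium, all upright and looking flat in both views, done in about 21 s without touching the carton or the chocolate bar.

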